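# Gauge the cast stem sleeves and sort them

### The job

First draw the drying board out towards you until it is against its red stop. Then set all the pink sleeves on the gauge, each on a pin of its own and let down as far as it will go, so that the whole batch sits there at once; after that, stand every sleeve that went fully home upright on the drying board, and every one that stopped short upright in the red rework tray. The board must still be against its stop at the end; leave the brain model, the bottle and the paint can alone.

Things in the scene. Friction and masses are not known exactly. Their poses are not given: they have to be found in the camera images.
- sleeve_a: pink resin sleeve: upright tube 42 mm across, 70 mm high, bored through, with a round foot flange 58 mm across and 8 mm high; 0.1 to 0.15 kg; origin at the centre of its underside, z up its axis. All look alike outside; the bore is right (29 mm) or too tight (24 mm), which the gauge tells. Stands on the mat at the start, or is absent from this batch
- sleeve_b: pink resin sleeve: upright tube 42 mm across, 70 mm high, bored through, with a round foot flange 58 mm across and 8 mm high; 0.1 to 0.15 kg; origin at the centre of its underside, z up its axis. All look alike outside; the bore is right (29 mm) or too tight (24 mm), which the gauge tells. Stands on the mat at the start, or is absent from this batch
- sleeve_c: pink resin sleeve: upright tube 42 mm across, 70 mm high, bored through, with a round foot flange 58 mm across and 8 mm high; 0.1 to 0.15 kg; origin at the centre of its underside, z up its axis. All look alike outside; the bore is right (29 mm) or too tight (24 mm), which the gauge tells. Stands on the mat at the start, or is absent from this batch
- sleeve_d: pink resin sleeve: upright tube 42 mm across, 70 mm high, bored through, with a round foot flange 58 mm across and 8 mm high; 0.1 to 0.15 kg; origin at the centre of its underside, z up its axis. All look alike outside; the bore is right (29 mm) or too tight (24 mm), which the gauge tells. Stands on the mat at the start, or is absent from this batch
- sleeve_e: pink resin sleeve: upright tube 42 mm across, 70 mm high, bored through, with a round foot flange 58 mm across and 8 mm high; 0.1 to 0.15 kg; origin at the centre of its underside, z up its axis. All look alike outside; the bore is right (29 mm) or too tight (24 mm), which the gauge tells. Stands on the mat at the start, or is absent from this batch
- sleeve_f: pink resin sleeve: upright tube 42 mm across, 70 mm high, bored through, with a round foot flange 58 mm across and 8 mm high; 0.1 to 0.15 kg; origin at the centre of its underside, z up its axis. All look alike outside; the bore is right (29 mm) or too tight (24 mm), which the gauge tells. Stands on the mat at the start, or is absent from this batch
- mat: thin green mat (1 mm) on the table on which the sleeves stand at the start, 280 x 200 mm; origin at its centre, at table height
- gauge: fixed dark round base, 190 mm across and 12 mm thick, carrying four upright steel gauge pins on a 66 mm radius (93 mm between neighbours); origin at the centre of its underside
- pin1 (a point): foot of a gauge pin: on its axis, at the gauge base's top face, z up. Pin 72 mm high: 26.5 mm thick up to 34 mm, a 45 degree shoulder to 38 mm, then 19 mm thick to 62 mm, tapering to 8 mm at the tip. A right sleeve goes home (underside at this point); a tight one stops on the shoulder, underside about 32 mm above it, and stays there. Any sleeve may use any pin
- pin2 (a point): foot of a gauge pin: on its axis, at the gauge base's top face, z up. Pin 72 mm high: 26.5 mm thick up to 34 mm, a 45 degree shoulder to 38 mm, then 19 mm thick to 62 mm, tapering to 8 mm at the tip. A right sleeve goes home (underside at this point); a tight one stops on the shoulder, underside about 32 mm above it, and stays there. Any sleeve may use any pin
- pin3 (a point): foot of a gauge pin: on its axis, at the gauge base's top face, z up. Pin 72 mm high: 26.5 mm thick up to 34 mm, a 45 degree shoulder to 38 mm, then 19 mm thick to 62 mm, tapering to 8 mm at the tip. A right sleeve goes home (underside at this point); a tight one stops on the shoulder, underside about 32 mm above it, and stays there. Any sleeve may use any pin
- pin4 (a point): foot of a gauge pin: on its axis, at the gauge base's top face, z up. Pin 72 mm high: 26.5 mm thick up to 34 mm, a 45 degree shoulder to 38 mm, then 19 mm thick to 62 mm, tapering to 8 mm at the tip. A right sleeve goes home (underside at this point); a tight one stops on the shoulder, underside about 32 mm above it, and stays there. Any sleeve may use any pin
- board (a joint): travel of the drying board towards the robot along its runners (the runner's -x), in m: 0 far back, 0.11 against the red stop. The board has no handle and is too wide to grip: press on its top (5 to 10 N is plenty) and drag; the runners resist with about 1.5 N and the board stays where it is left
- board_top (a point): centre of the top face of the pale wooden drying board: 240 mm (its x) x 118 mm (its y), 8 mm thick, top 13 mm above the table; moves with the board; x along the runners away from the stop, z up
- runner: fixed grey guide with two aluminium side rails (18 mm high, 133 mm apart between centres) and a red cross-stop (18 mm high) at its end nearer the robot; origin on the table below where the board's centre is when the board is against the stop; x away from the robot along the rails
- tray_in (a point): centre of the inner floor of the fixed red rework tray, open on top: 250 mm (x) x 120 mm (y) outside, 20 mm high, walls 4 mm; z up
- brain: bystander: loose grey-brown painted brain model, about 130 x 120 x 60 mm; origin at the centre of the underside; leave alone
- bottle: bystander: loose green bottle, 62 mm across, 190 mm high; origin at the centre of the underside; leave alone
- paint_can: bystander: loose paint can, 72 mm across, 95 mm high; origin at the centre of the underside; leave alone
Not all that is in view belongs to the job. What is shaped like the sleeve_d but turquoise is not meant.

How it is judged:
By the outcome, as a careful person would: the job done as asked, in the order asked, and still so for the second after the job is handed in, with the robot touching nothing.
Of sleeve_a, sleeve_b, sleeve_c, sleeve_d, sleeve_e, sleeve_f only 3 to 4 are there at a start; the rules pass over those that are not, and their reading is None.
At some moment in a run one of sleeve_a, sleeve_b, sleeve_c, sleeve_d, sleeve_e, sleeve_f may be knocked a few centimetres aside while the robot is not near it.
It also fails if it takes over 210 s, if anything falls off the work surface, if the arm or the gripper's body presses on something with over 40 N, if the wrist force passes 120 N, or if a joint passes its speed limit or range.

### The arm

A 6-joint arm with a two-finger parallel gripper is mounted at the origin on the work surface. World frame = base frame: x ahead of the robot, y to its left, z up, the work surface at z = 0. Lengths are in m, angles in rad, forces in N, time in s.
With the tool pointing down it reaches from about 0.25 to 0.775 m from the base axis. Payload 4 kg.
Tool frame: the origin (TCP) lies at the very end of the fingers, on their centre line; the grasp point (between the pads) lies 19 mm behind it; z points along the fingers, y is the direction in which the jaws open and shut (so a half turn about z gives the same grasp; the last joint's range is limited). The gripper opens to 94 mm and grips with 3 to 60 N. Pads are 16 mm wide; open, the fingers measure 119 mm over their backs; the gripper's body (75 mm by 177 mm) begins 78 mm behind the grasp point.
Start: joints at [1.03, 0.087, 1.371, -0, 1.684, -0.103], TCP at [0.233, 0.498, 0.206] pointing down, gripper open.
Joint ranges: [-3.1, 3.1], [-0.76, 2.03], [0.27, 2.55], [-1.08, 4.22], [0.17, 2.65], [-2.57, 2.57]. Speed limits (rad/s): [2.79, 2.79, 3.14, 3.14, 3.14, 3.14].

### API

Orientations are given as [roll, pitch, yaw] about the fixed x, y, z axes, in that order (R = Rz(yaw) Ry(pitch) Rx(roll)).
In Python, from bench import robot, cams, models gives the robot as it stands.
- The arm moves only by the tool step_arm, never from a script. Its argument "series" is a list of rows, each a list of 5 numbers: the gripper command: -1 is shut, 1 is fully open, values between are in proportion, then the shift along the tool's x, y, z in mm, then the turn about the tool's z in degrees. A call has 1 to 20 rows; each row is the pose to reach, as a shift and turn from the pose commanded when the call began, along the tool's axes at that moment; what a row does not reach only later rows make up. A row lasts 1/8 s, in which the tool goes at most 62.5 mm and 10.7 degrees, less where a joint would pass 70% of its speed; a pose out of reach is approached as far as the arm can. A call with a gripper value outside its range is refused whole. The fingers move at their own pace and stop on an object; the grip force is fixed at half the most. Time passes only in rows, so rows that repeat a pose let the fingers close. It gives the time, the measured TCP pose, the force and the opening at its end, in the units of the state.
- robot.get_obs(): the state, without advancing time (a new reading comes with each control period).
- cams.snapshot(name): name is "side" or "top"; returns a dict with "pixels" (400x640x3 uint8, red, green, blue), "fov_y" (degrees; the focal length in pixels is half the picture's height over the tangent of half this angle, whatever the lens; pixels are square), "cx", "cy" (the principal point, pixels), "k1" (the pictures are not rectified: a ray, as slopes to the right and down, at radius r is drawn at 1 + k1 r^2 times it, then the intrinsics apply), "R" (3x3) and "t" (3): a world point X has camera coordinates R X + t. Camera axes: x right, y down, z forward; pixel columns grow to the right and rows downward; lengths in m; the calibration is good to about 2 mm. A picture is of the moment at which its call begins. There is no depth.
- robot.close_job(): hands the job in, once; it reports no verdict.
Trained networks look in a picture, given as the dict that the camera call returned (one of the last four; its "shot" number tells which), for a name from the list of things; names that differ only in an ending like _2 or _b are one class to them, and where a whole thing is asked for, a point or a joint stands for the part that bears it (a point fixed in the world has none). Each returns a list of dicts, best first, with "p" (0 to 1); they miss things now and then, are a little off and sometimes report something else, mostly with a low value. They report only what shows in the picture. A call takes as long as a camera call. They do not tell look-alikes from the thing itself.
- models.find_in(picture, label): "position" ([x, y, z] in m, in world coordinates, good to about 4 mm: the middle of the surface that is visible of it).
- models.pinpoint(picture, label): "position" ([x, y, z] in m, in world coordinates, good to about 4 mm: a listed point, or the origin of a listed thing).
The state is a dict: "time": time; "joint_positions": joint angles; "qvel": joint speeds; "joint_torque": joint torques, N m; "tool_pos": TCP position; "ee_rot": TCP orientation; "wrist_force": force on the tool from outside, world axes, zero at the start; "wrist_torque": the same for the moment, N m; "width": finger opening in m.
Only numpy, scipy, OpenCV 4.12 (cv2) and the standard library are available. Lean on these libraries where they do the work, as an engineer would, in place of code of your own. Each camera call takes 0.05 s, during which the arm holds its last target. There are 200 camera calls.

## Working session

There is one attempt and no reset: what is moved stays moved. The work goes in short steps, Python scripts to look and compute and a tool call to move; the robot and the scene stay as the last step left them, time stands still between calls to the robot, and variables do not carry over. Pictures are saved under pics/ and viewed, about 12 in all and at most 16, crops included, and the job is handed in when it is done.

Besides the shell and the picture viewer there is one more tool, called after ">>>" as name([rows], argument=value, ...), one row to a line, values as JSON. step_arm: Moves the arm, as the interface text tells. Its arguments: {"type":"object","properties":{"series":{"type":"array","items":{"type":"array","items":{"type":"number"}}}},"required":["series"]}

```bash
mkdir -p pics; ls; cat > h.py <<'E'
import numpy as np, cv2
from bench import robot, cams, models
def snap(n,name=None):
    s=cams.snapshot(n)
    if name: cv2.imwrite(f'pics/{name}.png',s['pixels'][:,:,::-1])
    return s
def cam(s):
    f=200/np.tan(np.radians(s['fov_y'])/2); return f,np.array(s['R']),np.array(s['t'])
def proj(s,X):
    f,R,t=cam(s); c=R@np.array(X)+t; u=c[:2]/c[2]; u=u*(1+s['k1']*(u@u)); return f*u+[s['cx'],s['cy']]
def ray(s,px,z):
    f,R,t=cam(s); d=(np.array(px)-[s['cx'],s['cy']])/f; u=d.copy()
    for _ in range(30): u=d/(1+s['k1']*(u@u))
    o=-R.T@t; v=R.T@np.r_[u,1]; return o+v*(z-o[2])/v[2]
E
python3 - <<'E'
from h import *
np.set_printoptions(precision=3,suppress=True)
a=snap('top','top0'); b=snap('side','side0')
for n,s in(('top',a),('side',b)):
    print(n,s['fov_y'],s['k1'],-s['R'].T@s['t'])
    for l in['sleeve_a','pin1','gauge','board_top','runner','tray_in','mat','brain','bottle','paint_can']:
        print(l,[(round(d['p'],2),np.round(d['position'],3).tolist()) for d in models.pinpoint(s,l)][:8])
o=robot.get_obs();print(o)
E
```

```text
pics
top 43.36509698958675 -0.07021116243483659 [0.261 0.043 1.487]
sleeve_a [(0.81, [0.593, 0.313, 0.0]), (0.7, [0.478, 0.476, 0.002]), (0.69, [0.423, 0.331, -0.006]), (0.63, [0.412, 0.225, 0.0]), (0.61, [0.366, 0.459, -0.001]), (0.55, [0.295, 0.301, -0.0]), (0.51, [0.517, 0.33, 0.0])]
pin1 [(0.82, [0.503, 0.025, 0.011]), (0.64, [0.593, 0.025, 0.01]), (0.58, [0.595, 0.118, 0.011]), (0.57, [0.503, 0.118, 0.01])]
gauge [(0.91, [0.546, 0.074, 0.002]), (0.63, [0.528, -0.345, 0.005]), (0.37, [0.424, 0.328, -0.004])]
board_top [(0.67, [0.616, -0.172, 0.012]), (0.67, [0.748, 0.308, -0.002])]
runner [(0.9, [0.524, -0.165, 0.002]), (0.65, [0.412, 0.224, 0.001])]
tray_in [(0.89, [0.529, -0.343, 0.003]), (0.55, [0.516, 0.33, -0.001]), (0.23, [0.507, 0.276, 0.004])]
mat [(0.96, [0.506, 0.278, 0.002])]
brain [(0.71, [0.781, 0.135, 0.002]), (0.65, [0.593, 0.024, 0.011])]
bottle [(0.56, [0.778, -0.029, -0.001])]
paint_can [(0.67, [0.518, 0.329, 0.003]), (0.64, [0.746, 0.311, -0.002])]
side 54.7400777495419 -0.08974256965011577 [ 0.162 -0.743  0.696]
sleeve_a [(0.89, [0.51, 0.335, -0.002]), (0.76, 
[... 398 characters left out ...]
[(0.81, [0.526, -0.169, -0.002]), (0.66, [0.5, 0.031, 0.014])]
tray_in [(0.93, [0.53, -0.343, 0.004])]
mat [(0.93, [0.508, 0.276, -0.002])]
brain [(0.81, [0.774, 0.132, -0.002])]
bottle [(0.84, [0.776, -0.03, 0.003])]
paint_can [(0.9, [0.745, 0.317, -0.0])]
{'time': 1.1, 'joint_positions': array([ 1.03 ,  0.087,  1.371, -0.   ,  1.684, -0.103]), 'qvel': array([ 0.001,  0.   ,  0.001,  0.   , -0.001,  0.001]), 'joint_torque': array([  0.001, -34.003, -30.261,   0.072,   0.023,  -0.   ]), 'tool_pos': array([0.233, 0.498, 0.206]), 'ee_rot': array([3.142, 0.   , 2.704]), 'wrist_force': array([-0.251, -0.362, -0.207]), 'wrist_torque': array([ 0.042, -0.01 , -0.061]), 'width': 0.09382371992740927}
```

View pics/top0.png

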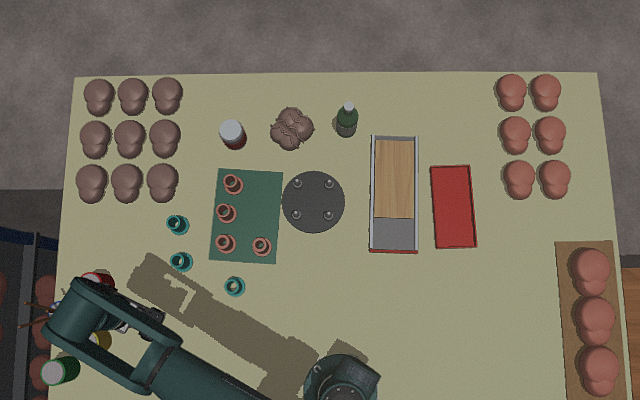

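View pics/side0.png

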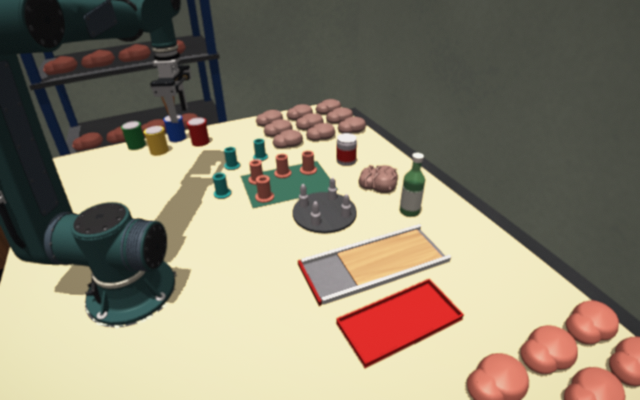

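```bash
cat >> h.py <<'E'
def fitc(s,label='sleeve_a'):
    """refine tube-top centre: project network hits, list mean colour"""
    for d in models.pinpoint(s,label):
        p=np.array(d['position']); q=proj(s,[p[0],p[1],.069])
        print(round(d['p'],2),np.round(p,3).tolist(),np.round(proj(s,p)),'top px',np.round(q))
E
python3 - <<'E'
from h import *
a=snap('top');fitc(a)
c=a['pixels'][20:260,0:300,::-1]
E
```

```text
0.79 [0.478, 0.474, 0.001] [179. 226.] top px [172. 223.]
0.77 [0.412, 0.228, 0.004] [260. 247.] top px [257. 245.]
0.74 [0.296, 0.302, 0.001] [234. 287.] top px [230. 286.]
0.73 [0.516, 0.33, -0.003] [227. 213.] top px [222. 209.]
0.56 [0.363, 0.46, 0.001] [182. 264.] top px [176. 263.]
0.54 [0.424, 0.33, 0.001] [226. 243.] top px [221. 241.]
0.52 [0.596, 0.312, 0.0] [233. 187.] top px [229. 182.]
```

Top view: the pink sleeves stand on the green mat at px (233,187), (227,213), (226,243) and (260,247). The three turquoise look-alikes at (179,226), (182,264) and (234,287) are off the mat and are not meant. The board is far back in its runner at (394,195), the tray is at (454,207) and the gauge at (313,202). I'll average a few readings and confirm the sleeves in a crop.

```bash
cat >> h.py <<'E'
def many(labels,n=4,views=('top','side'),rad=.03):
    out={}
    for v in views:
        for _ in range(n):
            s=cams.snapshot(v)
            for l in labels:
                for d in models.pinpoint(s,l):
                    p=np.array(d['position'])
                    for c in out.setdefault(l,[]):
                        if np.linalg.norm(np.mean([x[1] for x in c],0)[:2]-p[:2])<rad: c.append((v,p)); break
                    else: out[l].append([(v,p)])
    for l,cs in out.items():
        for c in cs:
            if len(c)<n: continue
            print(l,len(c),[(v,np.round(np.mean(q,0),4).tolist(),np.round(np.std(q,0)[:2],4).tolist()) for v in views for q in [[p for w,p in c if w==v]] if q])
E
python3 - <<'E'
from h import *
many(['sleeve_a','pin1','board_top','runner','tray_in','gauge'],4)
a=snap('top'); c=a['pixels'][160:300,150:420,::-1]
cv2.imwrite('pics/crop0.png',cv2.resize(c,None,fx=2.9,fy=2.9,interpolation=cv2.INTER_CUBIC))
print(robot.get_obs()['time'])
E
```

```text
sleeve_a 8 [('top', [0.4238, 0.3301, -0.0003], [0.0007, 0.001]), ('side', [0.4205, 0.3292, -0.0009], [0.0011, 0.0013])]
sleeve_a 7 [('top', [0.4121, 0.226, 0.0016], [0.0005, 0.0023]), ('side', [0.4135, 0.2239, -0.003], [0.0023, 0.0027])]
sleeve_a 8 [('top', [0.595, 0.3109, -0.0012], [0.0017, 0.0006]), ('side', [0.5994, 0.3102, -0.0016], [0.0018, 0.0006])]
sleeve_a 8 [('top', [0.3666, 0.46, 0.0005], [0.0011, 0.0006]), ('side', [0.3696, 0.4582, 0.0001], [0.0024, 0.0005])]
sleeve_a 8 [('top', [0.296, 0.3009, 0.0006], [0.0014, 0.0019]), ('side', [0.2969, 0.3026, -0.0033], [0.001, 0.0012])]
sleeve_a 7 [('top', [0.4783, 0.4741, 0.0017], [0.0011, 0.0011]), ('side', [0.4789, 0.4752, -0.003], [0.0012, 0.0009])]
sleeve_a 7 [('top', [0.5167, 0.3302, 0.0013], [0.0009, 0.0007]), ('side', [0.5129, 0.3326, -0.0012], [0.0011, 0.0019])]
pin1 8 [('top', [0.5904, 0.0234, 0.0105], [0.0008, 0.0019]), ('side', [0.5894, 0.0256, 0.0139], [0.0012, 0.0007])]
pin1 8 [('top', [0.5014, 0.0248, 0.0138], [0.0013, 0.0006]), ('side', [0.4978, 0.0295, 0.0131], [0.0015, 0.001])]
pin1 8 [('top', [0.5976, 0.117, 0.01], [0.0009, 0.0007]), ('side', [0.593, 0.1192, 0.012], [0.0003, 0.0006])]
pin1 8 [('top', [0.505, 0.1183, 0.0098], [0.002, 0.0015]), ('side', [0.5026, 0.1229, 0.0112], [0.0014, 0.0004])]
board_top 8 [('top', [0.6158, -0.1713, 0.0141], [0.0005, 0.0008]), ('side', [0.617, -0.1687, 0.0148], [0.0005, 0.0016])]
runner 8 [('top', [0.523, -0.1658, 0.0005], [0.0019, 0.0025]), ('side', [0.5244, -0.1701, -0.0013], [0.0005, 0.0011])]
tray_in 8 [('top', [0.5282, -0.347, 0.0028], [0.001, 0.0021]), ('side', [0.5305, -0.3446, 0.0071], [0.001, 0.0008])]
gauge 8 [('top', [0.5468, 0.0731, 0.001], [0.0007, 0.0014]), ('side', [0.5502, 0.0711, 0.001], [0.0019, 0.0018])]
4.05
```

View pics/crop0.png

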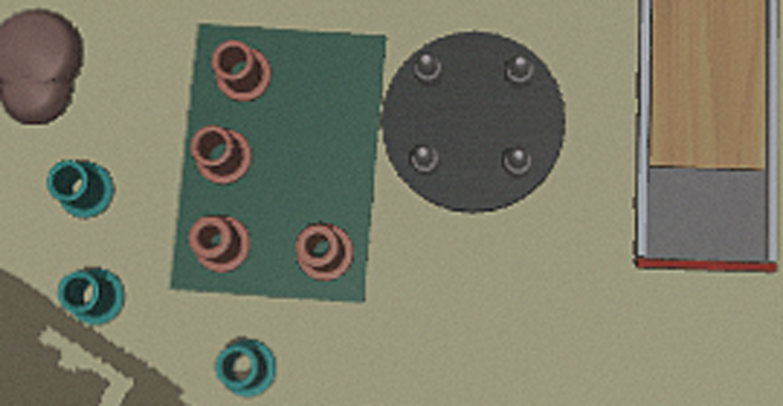

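Crop: four pink sleeves on the mat at the crop positions (240,70), (220,153), (218,243) and (324,250). They are clearly pink, the rest turquoise. First I move over the board with the fingers shut.

>>> step_arm([
  [-1,-634,-441,0,-25.1],
  [-1,-634,-441,0,-25.1],
  [-1,-634,-441,0,-25.1],
  [-1,-634,-441,0,-25.1],
  [-1,-634,-441,0,-25.1],
  [-1,-634,-441,0,-25.1],
  [-1,-634,-441,0,-25.1],
  [-1,-634,-441,0,-25.1],
  [-1,-634,-441,0,-25.1],
  [-1,-634,-441,0,-25.1],
  [-1,-634,-441,0,-25.1],
  [-1,-634,-441,0,-25.1],
  [-1,-634,-441,0,-25.1],
  [-1,-634,-441,0,-25.1],
  [-1,-634,-441,100,-25.1],
  [-1,-634,-441,150,-25.1],
  [-1,-634,-441,180,-25.1],
  [-1,-634,-441,180,-25.1],
])

```text
time: 6.3
tool_pos: [0.6157, -0.167, 0.0198]
ee_rot: [3.137, -0.012, -3.14]
wrist_force: [-0.7, 0.2, 0.2]
width: 0.0001
```

```bash
python3 - <<'E'
from h import *
a=snap('top')
p=[ray(a,q,.018) for q in((372,136),(370,250),(415,137),(417,250))]
print(p); print([np.degrees(np.arctan2(*(p[i]-p[i+1])[[1,0]])) for i in(0,2)])
p=[ray(a,q,.02) for q in((430,166),(437,248),(470,165),(477,247))]
print(p)
print(robot.get_obs()['tool_pos'],robot.get_obs()['ee_rot'])
E
```

```text
[array([ 0.74674742, -0.11150882,  0.018     ]), array([ 0.39889973, -0.09559626,  0.018     ]), array([ 0.74241476, -0.2429798 ,  0.018     ]), array([ 0.39726908, -0.23329544,  0.018     ])]
[np.float64(-2.6192126505518325), np.float64(-1.6072266623504334)]
[array([ 0.64996185, -0.28371514,  0.02      ]), array([ 0.40219455, -0.29196119,  0.02      ]), array([ 0.65207985, -0.40570477,  0.02      ]), array([ 0.40354809, -0.41037567,  0.02      ])]
[ 0.61884195 -0.16832608  0.02419668] [ 3.13967132 -0.00410437 -3.14012425]
```

>>> step_arm([
  [-1,0,0,8,0],
  [-1,0,0,11,0],
  [-1,0,0,12,0],
  [-1,0,0,13,0],
  [-1,0,0,14,0],
  [-1,0,0,14,0],
])

```text
time: 7.1
tool_pos: [0.6213, -0.1703, 0.0133]
ee_rot: [-3.141, 0.002, -3.141]
wrist_force: [-1.2, 0.6, 5.1]
width: 0.0005
```

>>> step_arm([
  [-1,0,0,1.2,0],
  [-1,4,0.1,1.2,0],
  [-1,10,0.3,1.2,0],
  [-1,18,0.6,1.2,0],
  [-1,26,0.9,1.2,0],
  [-1,34,1.2,1.2,0],
  [-1,42,1.5,1.2,0],
  [-1,50,1.7,1.2,0],
  [-1,58,2,1.2,0],
  [-1,66,2.3,1.2,0],
  [-1,74,2.6,1.2,0],
  [-1,82,2.9,1.2,0],
  [-1,88,3.1,1.2,0],
  [-1,92,3.2,1.2,0],
  [-1,96,3.3,1.2,0],
  [-1,99,3.4,1.2,0],
  [-1,102,3.5,1.2,0],
  [-1,102,3.5,1.2,0],
])

```text
time: 9.35
tool_pos: [0.5219, -0.1673, 0.0133]
ee_rot: [-3.14, 0.009, -3.141]
wrist_force: [2.5, -0.3, 5.9]
width: 0.0002
```

```bash
python3 - <<'E'
from h import *
a=snap('side','b1'); b=snap('top')
print([np.round(d['position'],4) for s in(a,b) for d in models.pinpoint(s,'board_top')])
c=a['pixels'][210:330,270:470,::-1]
cv2.imwrite('pics/b1.png',cv2.resize(c,None,fx=3,fy=3,interpolation=cv2.INTER_CUBIC))
print(robot.get_obs()['wrist_force'],robot.get_obs()['tool_pos'])
E
```

```text
[array([ 0.5253, -0.1663,  0.0127]), array([ 0.525 , -0.1695,  0.0101]), array([ 4.145e-01,  2.243e-01, -3.000e-04])]
[3.01901317 0.32514526 6.43849466] [ 0.52186651 -0.16731145  0.01328489]
```

View pics/b1.png

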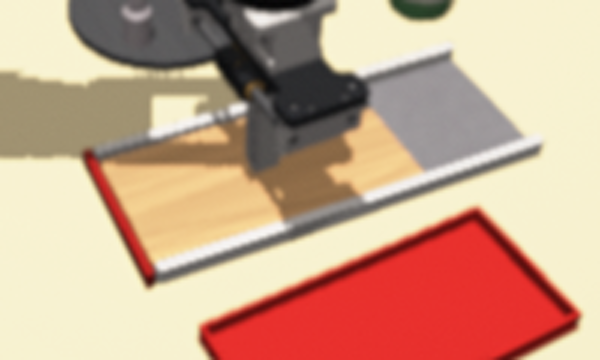

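The board looks flush with its red stop at crop (120,215). One more short drag under a little more pressure will make sure, then I lift.

>>> step_arm([
  [-1,0,0,1,0],
  [-1,4,0,1,0],
  [-1,8,0,1,0],
  [-1,12,0,1,0],
  [-1,12,0,1,0],
])

```text
time: 10.18
tool_pos: [0.5111, -0.1679, 0.0133]
ee_rot: [-3.138, 0.011, -3.142]
wrist_force: [4.0, 0.1, 8.1]
width: 0.0002
```

>>> step_arm([
  [1,0,0,-50,0],
  [1,0,0,-110,0],
  [1,0,0,-140,0],
  [1,0,0,-140,0],
  [1,0,0,-140,0],
])

```text
time: 10.8
tool_pos: [0.5055, -0.1662, 0.1473]
ee_rot: [3.14, -0.003, -3.141]
wrist_force: [0.7, 0.3, -0.1]
width: 0.0472
```

```bash
python3 - <<'E'
from h import *
many(['board_top','sleeve_a'],2)
print(robot.get_obs())
E
```

```text
board_top 3 [('top', [0.52, -0.1696, 0.0141], [0.0, 0.0]), ('side', [0.5222, -0.1629, 0.0136], [0.0004, 0.001])]
sleeve_a 4 [('top', [0.3645, 0.4598, -0.0004], [0.0004, 0.0018]), ('side', [0.372, 0.459, 0.0016], [0.0014, 0.0021])]
sleeve_a 4 [('top', [0.4248, 0.3307, -0.0028], [0.0, 0.0001]), ('side', [0.4202, 0.3294, 0.0014], [0.0003, 0.0012])]
sleeve_a 3 [('top', [0.2967, 0.303, 0.0004], [0.0, 0.0]), ('side', [0.298, 0.3031, -0.0036], [0.001, 0.0027])]
sleeve_a 4 [('top', [0.5152, 0.3309, 0.0032], [0.0022, 0.0003]), ('side', [0.5138, 0.3325, -0.0012], [0.0003, 0.0008])]
sleeve_a 4 [('top', [0.478, 0.4726, 0.0006], [0.0018, 0.0001]), ('side', [0.4795, 0.4765, -0.0038], [0.0004, 0.0002])]
sleeve_a 3 [('top', [0.3601, 0.242, 0.0025], [0.0, 0.0]), ('side', [0.3631, 0.2428, -0.003], [0.0013, 0.0008])]
sleeve_a 3 [('top', [0.5946, 0.3118, -0.0019], [0.0, 0.0]), ('side', [0.5994, 0.312, -0.0002], [0.0008, 0.0015])]
{'time': 11.4, 'joint_positions': array([-4.24191113e-01,  6.75870678e-02,  1.50318970e+00,  8.17730697e-05,
        1.57079183e+00, -1.99526600e+00]), 'qvel': array([ 3.44834157e-05, -1.23029295e-03, -1.46270545e-03, -1.15999910e-04,
        1.79754850e-03, -6.52714416e-04]), 'joint_torque': array([-1.87668564e-03, -3.25568175e+01, -2.96757799e+01, -4.50264243e-02,
        6.20997464e-02, -2.84354292e-04]), 'tool_pos': array([ 0.50645661, -0.1665847 ,  0.14924965]), 'ee_rot': array([ 3.14152804e+00,  5.55996078e-05, -3.14131409e+00]), 'wrist_force': array([-0.11390506,  0.50002472, -0.00855617]), 'wrist_torque': array([ 0.02199225,  0.01731425, -0.00995922]), 'width': 0.0926525647874375}
```

The board holds against the stop: it now slips under the fingers with 4 N drag. One sleeve was knocked from (0.412,0.226) to (0.362,0.243). Next I pick the far sleeve at (0.597,0.311).

>>> step_arm([
  [1,-90.5,478,0,0],
  [1,-90.5,478,0,0],
  [1,-90.5,478,0,0],
  [1,-90.5,478,0,0],
  [1,-90.5,478,0,0],
  [1,-90.5,478,0,0],
  [1,-90.5,478,0,0],
  [1,-90.5,478,0,0],
  [1,-90.5,478,0,0],
  [1,-90.5,478,0,0],
  [1,-90.5,478,40,0],
  [1,-90.5,478,80,0],
  [1,-90.5,478,112,0],
  [1,-90.5,478,112,0],
  [1,-90.5,478,112,0],
  [-1,-90.5,478,112,0],
  [-1,-90.5,478,112,0],
  [-1,-90.5,478,112,0],
  [-1,-90.5,478,112,0],
  [-1,-90.5,478,112,0],
])

```text
time: 13.9
tool_pos: [0.5967, 0.3115, 0.0373]
ee_rot: [3.142, -0.0, -3.141]
wrist_force: [0.5, 0.4, 0.5]
width: 0.0473
```

>>> step_arm([
  [-1,0,0,0,0],
  [-1,0,0,0,0],
  [-1,0,0,-30,0],
  [-1,0,0,-80,0],
  [-1,0,0,-128,0],
  [-1,0,0,-128,0],
  [-1,0,0,-128,0],
])

```text
time: 14.78
tool_pos: [0.5962, 0.3111, 0.1638]
ee_rot: [-3.141, -0.002, -3.141]
wrist_force: [0.2, 0.2, -2.2]
width: 0.0415
```

```bash
cat >> h.py <<'E'
def held():
    """sleeve in hand: network origins near the tool"""
    o=robot.get_obs(); T=o['tool_pos']; print('t',o['time'],'tcp',np.round(T,4),np.round(o['ee_rot'],3),'w',round(o['width'],4),'F',np.round(o['wrist_force'],1))
    for v in('top','side'):
        s=cams.snapshot(v)
        for k in range(1):
            for d in models.pinpoint(s,'sleeve_a'):
                p=np.array(d['position'])
                if np.linalg.norm(p[:2]-T[:2])<.05: print(v,round(d['p'],2),np.round(p,4),'rel',np.round(p-T,4))
E
python3 -c "
from h import *
held();held();snap('side','g1')
x=snap('side')['pixels'][60:260,180:480,::-1]; cv2.imwrite('pics/g1.png',cv2.resize(x,None,fx=2.6,fy=2.6,interpolation=cv2.INTER_CUBIC))"
```

```text
t 14.775 tcp [0.5962 0.3111 0.1638] [-3.141e+00 -2.000e-03 -3.141e+00] w 0.0415 F [ 0.2  0.2 -2.2]
top 0.7 [0.5913 0.3093 0.1277] rel [-0.0049 -0.0018 -0.0361]
side 0.67 [0.5963 0.3087 0.1216] rel [ 0.0001 -0.0024 -0.0422]
t 14.975 tcp [0.5957 0.3109 0.1623] [-3.14  -0.004 -3.141] w 0.0415 F [ 0.4  0.4 -1.8]
top 0.68 [0.5931 0.3099 0.1266] rel [-0.0026 -0.001  -0.0357]
side 0.64 [0.5962 0.3094 0.1254] rel [ 0.0005 -0.0015 -0.0369]
```

View pics/g1.png

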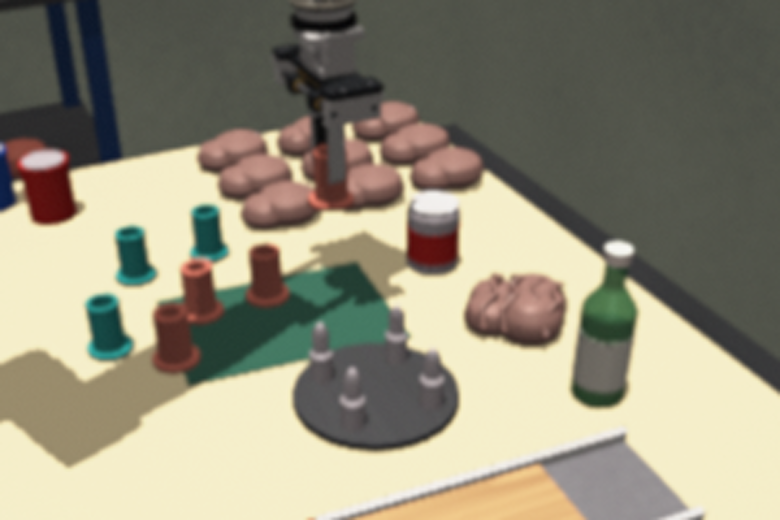

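>>> step_arm([
  [-1,3,-286,0,0],
  [-1,3,-286,0,0],
  [-1,3,-286,0,0],
  [-1,3,-286,0,0],
  [-1,3,-286,0,0],
  [-1,3,-286,0,0],
  [-1,3,-286,0,0],
  [-1,3,-286,10,0],
  [-1,3,-286,20,0],
  [-1,3,-286,20,0],
])

```text
time: 16.52
tool_pos: [0.5928, 0.0263, 0.1432]
ee_rot: [3.141, -0.004, -3.14]
wrist_force: [-0.1, -0.3, -0.9]
width: 0.0414
```

```bash
python3 -c "
from h import *
held();held();held()
x=snap('side')['pixels'][60:260,180:480,::-1]; cv2.imwrite('pics/g2.png',cv2.resize(x,None,fx=2.6,fy=2.6,interpolation=cv2.INTER_CUBIC))"
```

```text
t 16.525 tcp [0.5928 0.0263 0.1432] [ 3.141 -0.004 -3.14 ] w 0.0414 F [-0.1 -0.3 -0.9]
top 0.67 [0.5908 0.026  0.1036] rel [-0.002  -0.0003 -0.0396]
side 0.58 [0.5939 0.021  0.1067] rel [ 0.0011 -0.0053 -0.0365]
t 16.725 tcp [0.5941 0.0256 0.1456] [ 3.142e+00  1.000e-03 -3.141e+00] w 0.0416 F [ 0.7 -1.1 -1.2]
top 0.75 [0.5948 0.0238 0.1075] rel [ 0.0007 -0.0018 -0.0381]
side 0.71 [0.595  0.0219 0.1095] rel [ 0.0009 -0.0037 -0.0361]
t 16.925 tcp [0.5941 0.0254 0.1457] [ 3.142e+00  1.000e-03 -3.141e+00] w 0.0415 F [ 0.3  0.  -0.9]
top 0.66 [0.5898 0.0251 0.1069] rel [-0.0043 -0.0003 -0.0388]
side 0.8 [0.5963 0.0233 0.1047] rel [ 0.0022 -0.0021 -0.041 ]
```

View pics/g2.png

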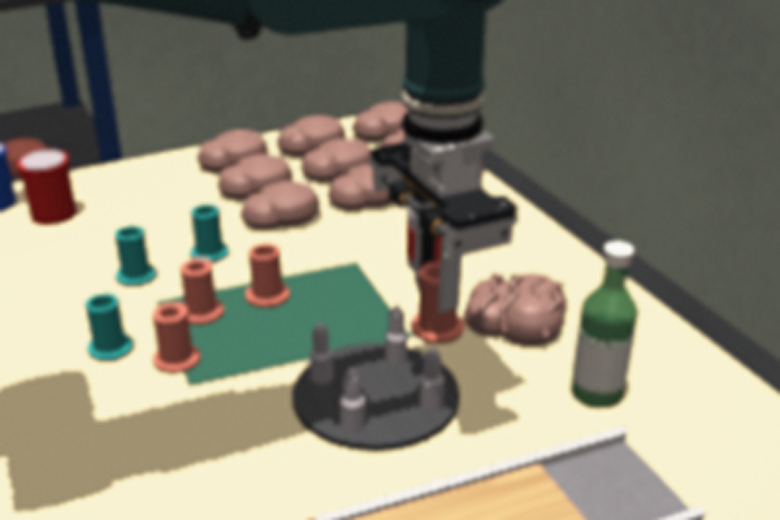

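>>> step_arm([
  [-1,0,0,12,0],
  [-1,0,0,20,0],
  [-1,0,0,28,0],
  [-1,0,0,36,0],
  [-1,0,0,43,0],
  [-1,0,0,48,0],
  [-1,0,0,48,0],
])

```text
time: 18.05
tool_pos: [0.5936, 0.0255, 0.0968]
ee_rot: [3.141, -0.001, -3.141]
wrist_force: [0.6, 0.1, -1.4]
width: 0.0417
```

>>> step_arm([
  [-1,0,0,6,0],
  [-1,0,0,12,0],
  [-1,0,0,12,0],
  [0.3,0,0,12,0],
  [0.4,0,0,12,0],
  [0.4,0,0,12,0],
  [0.4,0,0,12,0],
  [0.4,0,0,12,0],
])

```text
time: 19.05
tool_pos: [0.594, 0.0254, 0.0854]
ee_rot: [3.142, 0.0, -3.141]
wrist_force: [-0.2, -0.5, -0.2]
width: 0.0662
```

```bash
python3 -c "
from h import *
held();held()
x=snap('side')['pixels'][100:260,240:480,::-1]; cv2.imwrite('pics/g3.png',cv2.resize(x,None,fx=3,fy=3,interpolation=cv2.INTER_CUBIC))"
```

```text
t 19.05 tcp [0.594  0.0254 0.0854] [ 3.142  0.    -3.141] w 0.0662 F [-0.2 -0.5 -0.2]
top 0.57 [0.589  0.0242 0.0128] rel [-0.005  -0.0012 -0.0726]
side 0.68 [0.5902 0.0239 0.0119] rel [-0.0038 -0.0015 -0.0735]
t 19.25 tcp [0.5939 0.0254 0.0853] [ 3.141  0.    -3.141] w 0.0654 F [-0.3  0.1  1.5]
top 0.76 [0.588  0.0221 0.0102] rel [-0.0059 -0.0033 -0.0751]
side 0.78 [0.5914 0.0197 0.0138] rel [-0.0025 -0.0057 -0.0715]
```

View pics/g3.png

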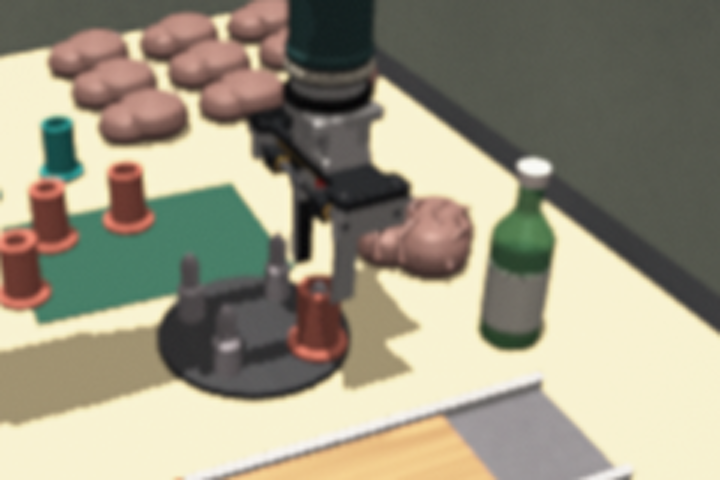

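Side crop: the sleeve sits down on the pin with its flange on the gauge base at (318,338), and the network's z of 0.012 agrees. So the sleeve on pin B is right (home). Next is the sleeve at (0.5145,0.3317).

>>> step_arm([
  [0.4,0,0,-50,0],
  [0.4,0,0,-80,0],
  [0.6,79.5,306.3,-80,0],
  [1,79.5,306.3,-80,0],
  [1,79.5,306.3,-80,0],
  [1,79.5,306.3,-80,0],
  [1,79.5,306.3,-80,0],
  [1,79.5,306.3,-80,0],
  [1,79.5,306.3,-80,0],
  [1,79.5,306.3,-30,0],
  [1,79.5,306.3,10,0],
  [1,79.5,306.3,48,0],
  [1,79.5,306.3,48,0],
  [1,79.5,306.3,48,0],
  [-1,79.5,306.3,48,0],
  [-1,79.5,306.3,48,0],
  [-1,79.5,306.3,48,0],
  [-1,79.5,306.3,48,0],
  [-1,79.5,306.3,48,0],
  [-1,79.5,306.3,48,0],
])

```text
time: 22.0
tool_pos: [0.5142, 0.3318, 0.0373]
ee_rot: [3.142, -0.0, -3.141]
wrist_force: [0.8, 0.6, 0.3]
width: 0.0433
```

>>> step_arm([
  [-1,0,0,0,0],
  [-1,0,0,-30,0],
  [-1,0,0,-80,0],
  [-1,0,0,-128,0],
  [-1,-80.5,-214.7,-128,0],
  [-1,-80.5,-214.7,-128,0],
  [-1,-80.5,-214.7,-128,0],
  [-1,-80.5,-214.7,-128,0],
  [-1,-80.5,-214.7,-128,0],
  [-1,-80.5,-214.7,-128,0],
  [-1,-80.5,-214.7,-108,0],
  [-1,-80.5,-214.7,-108,0],
  [-1,-80.5,-214.7,-108,0],
])

```text
time: 23.62
tool_pos: [0.5947, 0.1182, 0.1457]
ee_rot: [3.141, 0.0, -3.14]
wrist_force: [-0.1, -0.2, -0.6]
width: 0.0431
```

```bash
python3 -c "
from h import *
held();held();held()"
```

```text
t 23.625 tcp [0.5947 0.1182 0.1457] [ 3.141  0.    -3.14 ] w 0.0431 F [-0.1 -0.2 -0.6]
top 0.74 [0.5962 0.1153 0.1082] rel [ 0.0015 -0.0029 -0.0375]
side 0.91 [0.5932 0.1176 0.1096] rel [-0.0015 -0.0006 -0.0361]
t 23.825 tcp [0.5952 0.1174 0.1462] [ 3.141e+00  2.000e-03 -3.141e+00] w 0.0433 F [-0.1  0.  -0.6]
top 0.66 [0.5983 0.1156 0.1108] rel [ 0.0031 -0.0018 -0.0354]
side 0.62 [0.5942 0.1178 0.1084] rel [-0.001   0.0004 -0.0378]
t 24.025 tcp [0.595  0.117  0.1456] [ 3.141e+00  1.000e-03 -3.141e+00] w 0.043 F [-0.1 -0.  -0.4]
top 0.56 [0.5965 0.1156 0.1082] rel [ 0.0015 -0.0014 -0.0374]
side 0.78 [0.5934 0.1188 0.1097] rel [-0.0016  0.0018 -0.0359]
```

>>> step_arm([
  [-1,0,0,12,0],
  [-1,0,0,20,0],
  [-1,0,0,28,0],
  [-1,0,0,36,0],
  [-1,0,0,43,0],
  [-1,0,0,48,0],
  [-1,0,0,54,0],
  [-1,0,0,60,0],
  [-1,0,0,60,0],
])

```text
time: 25.35
tool_pos: [0.5944, 0.117, 0.0845]
ee_rot: [-3.142, -0.001, -3.141]
wrist_force: [-1.1, -0.9, -0.7]
width: 0.0431
```

>>> step_arm([
  [0.3,0,0,0,0],
  [0.4,0,0,0,0],
  [0.4,0,0,0,0],
  [0.4,0,0,0,0],
])

```text
time: 25.85
tool_pos: [0.595, 0.1171, 0.0856]
ee_rot: [3.142, 0.001, -3.141]
wrist_force: [-0.8, 0.4, 0.7]
width: 0.0658
```

```bash
python3 -c "
from h import *
held();many(['sleeve_a'],2)"
```

```text
t 25.85 tcp [0.595  0.1171 0.0856] [ 3.142e+00  1.000e-03 -3.141e+00] w 0.0658 F [-0.8  0.4  0.7]
top 0.54 [0.5985 0.1167 0.0112] rel [ 0.0035 -0.0004 -0.0744]
side 0.59 [0.5946 0.1177 0.0101] rel [-0.0004  0.0006 -0.0755]
sleeve_a 4 [('top', [0.4779, 0.475, 0.0007], [0.0006, 0.0005]), ('side', [0.4798, 0.4768, -0.0001], [0.0018, 0.0003])]
sleeve_a 4 [('top', [0.5878, 0.0236, 0.0097], [0.0015, 0.0012]), ('side', [0.5925, 0.0204, 0.0099], [0.0014, 0.0004])]
sleeve_a 4 [('top', [0.3662, 0.4594, 0.0006], [0.0011, 0.0033]), ('side', [0.3708, 0.4574, -0.0018], [0.0005, 0.0018])]
sleeve_a 3 [('top', [0.426, 0.3306, -0.0017], [0.0015, 0.0009]), ('side', [0.42, 0.3315, -0.0026], [0.0, 0.0])]
sleeve_a 4 [('top', [0.297, 0.3034, 0.0003], [0.0004, 0.0018]), ('side', [0.2944, 0.3036, -0.004], [0.0004, 0.0008])]
sleeve_a 3 [('top', [0.3617, 0.2468, 0.0015], [0.0, 0.0]), ('side', [0.3628, 0.2436, 0.0001], [0.0003, 0.0003])]
sleeve_a 4 [('top', [0.5988, 0.1175, 0.0098], [0.002, 0.0003]), ('side', [0.5949, 0.1182, 0.0096], [0.0019, 0.0002])]
```

The second sleeve is also home, on pin C (network z 0.010). Next is the third, at (0.423,0.3305), to pin D.

>>> step_arm([
  [0.4,0,0,-50,0],
  [0.4,0,0,-80,0],
  [0.6,172,213.5,-80,0],
  [1,172,213.5,-80,0],
  [1,172,213.5,-80,0],
  [1,172,213.5,-80,0],
  [1,172,213.5,-80,0],
  [1,172,213.5,-80,0],
  [1,172,213.5,-80,0],
  [1,172,213.5,-30,0],
  [1,172,213.5,10,0],
  [1,172,213.5,48,0],
  [1,172,213.5,48,0],
  [1,172,213.5,48,0],
  [-1,172,213.5,48,0],
  [-1,172,213.5,48,0],
  [-1,172,213.5,48,0],
  [-1,172,213.5,48,0],
  [-1,172,213.5,48,0],
  [-1,172,213.5,48,0],
])

```text
time: 28.95
tool_pos: [0.4227, 0.3307, 0.0373]
ee_rot: [3.141, -0.0, -3.141]
wrist_force: [-0.3, 0.7, 0.5]
width: 0.0431
```

>>> step_arm([
  [-1,0,0,0,0],
  [-1,0,0,-30,0],
  [-1,0,0,-80,0],
  [-1,0,0,-128,0],
  [-1,-80.5,-209.5,-128,0],
  [-1,-80.5,-209.5,-128,0],
  [-1,-80.5,-209.5,-128,0],
  [-1,-80.5,-209.5,-128,0],
  [-1,-80.5,-209.5,-128,0],
  [-1,-80.5,-209.5,-128,0],
  [-1,-80.5,-209.5,-108,0],
  [-1,-80.5,-209.5,-108,0],
  [-1,-80.5,-209.5,-108,0],
])

```text
time: 30.58
tool_pos: [0.5032, 0.122, 0.1457]
ee_rot: [3.141, 0.0, -3.14]
wrist_force: [-0.3, 0.6, -1.5]
width: 0.0432
```

```bash
python3 -c "
from h import *
held();held();held()"
```

```text
t 30.575 tcp [0.5032 0.122  0.1457] [ 3.141  0.    -3.14 ] w 0.0432 F [-0.3  0.6 -1.5]
top 0.47 [0.5023 0.1202 0.1057] rel [-0.0009 -0.0018 -0.04  ]
side 0.67 [0.5019 0.121  0.1068] rel [-0.0013 -0.001  -0.0389]
t 30.775 tcp [0.5037 0.1213 0.1461] [ 3.141e+00  1.000e-03 -3.141e+00] w 0.0436 F [-1.   0.4 -1.4]
top 0.71 [0.5052 0.12   0.1083] rel [ 0.0015 -0.0013 -0.0378]
t 30.975 tcp [0.5035 0.121  0.1456] [ 3.141e+00  1.000e-03 -3.141e+00] w 0.043 F [ 0.3 -0.3 -0.9]
top 0.57 [0.5044 0.1193 0.109 ] rel [ 0.0009 -0.0017 -0.0366]
side 0.84 [0.5034 0.1211 0.1052] rel [-0.0001  0.0001 -0.0404]
```

>>> step_arm([
  [-1,0,0,12,0],
  [-1,0,0,20,0],
  [-1,0,0,28,0],
  [-1,0,0,36,0],
  [-1,0,0,43,0],
  [-1,0,0,48,0],
  [-1,0,0,54,0],
  [-1,0,0,60,0],
  [-1,0,0,60,0],
])

```text
time: 32.3
tool_pos: [0.5029, 0.121, 0.0846]
ee_rot: [-3.142, -0.001, -3.141]
wrist_force: [-0.1, 0.5, -1.4]
width: 0.0427
```

>>> step_arm([
  [0.3,0,0,0,0],
  [0.4,0,0,0,0],
  [0.4,0,0,0,0],
  [0.4,0,0,0,0],
])

```text
time: 32.8
tool_pos: [0.5035, 0.1211, 0.0855]
ee_rot: [3.141, 0.001, -3.141]
wrist_force: [-0.7, -0.1, 0.7]
width: 0.066
```

```bash
python3 -c "
from h import *
held();many(['sleeve_a'],2)"
```

```text
t 32.8 tcp [0.5035 0.1211 0.0855] [ 3.141e+00  1.000e-03 -3.141e+00] w 0.066 F [-0.7 -0.1  0.7]
top 0.59 [0.5063 0.1213 0.0402] rel [ 0.0028  0.0002 -0.0453]
side 0.81 [0.501  0.1169 0.0449] rel [-0.0025 -0.0042 -0.0406]
sleeve_a 4 [('top', [0.4788, 0.4762, 0.001], [0.0013, 0.0011]), ('side', [0.4775, 0.4758, -0.0043], [0.0004, 0.0005])]
sleeve_a 4 [('top', [0.5877, 0.023, 0.0104], [0.0, 0.0014]), ('side', [0.5925, 0.023, 0.01], [0.0002, 0.0038])]
sleeve_a 4 [('top', [0.3618, 0.244, 0.0017], [0.0, 0.0005]), ('side', [0.3651, 0.2426, -0.0046], [0.0001, 0.0004])]
sleeve_a 4 [('top', [0.3663, 0.4587, -0.0], [0.0001, 0.0]), ('side', [0.3716, 0.4592, 0.0014], [0.0001, 0.001])]
sleeve_a 4 [('top', [0.2948, 0.3018, 0.0016], [0.0011, 0.0001]), ('side', [0.296, 0.3028, -0.0049], [0.0011, 0.0008])]
sleeve_a 3 [('top', [0.5036, 0.12, 0.0441], [0.0, 0.0]), ('side', [0.5015, 0.1177, 0.044], [0.0008, 0.0012])]
sleeve_a 2 [('side', [0.5952, 0.1212, 0.013], [0.0003, 0.0012])]
```

The third sleeve stopped short on pin D (network z 0.044), so it is tight. Last one: (0.363,0.2435) to pin A.

>>> step_arm([
  [0.4,0,0,-50,0],
  [0.4,0,0,-80,0],
  [0.6,140.5,122.5,-80,0],
  [1,140.5,122.5,-80,0],
  [1,140.5,122.5,-80,0],
  [1,140.5,122.5,-80,0],
  [1,140.5,122.5,-80,0],
  [1,140.5,122.5,-80,0],
  [1,140.5,122.5,-30,0],
  [1,140.5,122.5,10,0],
  [1,140.5,122.5,48,0],
  [1,140.5,122.5,48,0],
  [1,140.5,122.5,48,0],
  [-1,140.5,122.5,48,0],
  [-1,140.5,122.5,48,0],
  [-1,140.5,122.5,48,0],
  [-1,140.5,122.5,48,0],
  [-1,140.5,122.5,48,0],
  [-1,140.5,122.5,48,0],
])

```text
time: 35.78
tool_pos: [0.3627, 0.2435, 0.0372]
ee_rot: [3.142, -0.0, -3.141]
wrist_force: [-0.4, 0.1, 0.8]
width: 0.0417
```

>>> step_arm([
  [-1,0,0,0,0],
  [-1,0,0,-30,0],
  [-1,0,0,-80,0],
  [-1,0,0,-128,0],
  [-1,-136,-216,-128,0],
  [-1,-136,-216,-128,0],
  [-1,-136,-216,-128,0],
  [-1,-136,-216,-128,0],
  [-1,-136,-216,-128,0],
  [-1,-136,-216,-128,0],
  [-1,-136,-216,-108,0],
  [-1,-136,-216,-108,0],
  [-1,-136,-216,-108,0],
])

```text
time: 37.4
tool_pos: [0.4986, 0.0286, 0.1458]
ee_rot: [3.141, 0.001, -3.139]
wrist_force: [1.0, 0.6, -0.9]
width: 0.0412
```

```bash
python3 -c "
from h import *
held();held();held()"
```

```text
t 37.4 tcp [0.4986 0.0286 0.1458] [ 3.141e+00  1.000e-03 -3.139e+00] w 0.0412 F [ 1.   0.6 -0.9]
top 0.45 [0.4982 0.0296 0.1085] rel [-0.0004  0.001  -0.0373]
side 0.66 [0.4998 0.0268 0.1068] rel [ 0.0012 -0.0018 -0.039 ]
t 37.6 tcp [0.4992 0.0279 0.1461] [ 3.142e+00  2.000e-03 -3.141e+00] w 0.042 F [ 0.5 -0.1 -0.9]
top 0.64 [0.5003 0.0265 0.1103] rel [ 0.0011 -0.0014 -0.0358]
side 0.73 [0.5002 0.0268 0.1059] rel [ 0.001  -0.0011 -0.0402]
t 37.8 tcp [0.499  0.0275 0.1455] [ 3.142  0.    -3.141] w 0.0416 F [-0.6 -0.9 -1.6]
top 0.66 [0.4994 0.0271 0.1085] rel [ 0.0004 -0.0004 -0.037 ]
side 0.66 [0.5005 0.0279 0.1032] rel [ 0.0015  0.0004 -0.0423]
```

>>> step_arm([
  [-1,0,0,12,0],
  [-1,0,0,20,0],
  [-1,0,0,28,0],
  [-1,0,0,36,0],
  [-1,0,0,43,0],
  [-1,0,0,48,0],
  [-1,0,0,54,0],
  [-1,0,0,60,0],
  [-1,0,0,60,0],
])

```text
time: 39.12
tool_pos: [0.4984, 0.0276, 0.0846]
ee_rot: [3.141, -0.001, -3.141]
wrist_force: [-0.5, 0.5, -1.2]
width: 0.0416
```

>>> step_arm([
  [0.3,0,0,0,0],
  [0.4,0,0,0,0],
  [0.4,0,0,0,0],
  [0.4,0,0,0,0],
  [0.4,0,0,-50,0],
  [0.4,0,0,-80,0],
  [0.4,0,0,-130,0],
  [0.4,0,0,-130,0],
  [0.4,0,0,-130,0],
])

```text
time: 40.25
tool_pos: [0.4987, 0.0275, 0.2148]
ee_rot: [3.141, -0.0, -3.141]
wrist_force: [-0.3, -0.2, -0.1]
width: 0.066
```

```bash
python3 -c "
from h import *
many(['sleeve_a','board_top'],3)
x=snap('side')['pixels'][140:300,240:480,::-1]; cv2.imwrite('pics/g4.png',cv2.resize(x,None,fx=3,fy=3,interpolation=cv2.INTER_CUBIC))
print(robot.get_obs()['time'],robot.get_obs()['tool_pos'])"
```

```text
sleeve_a 6 [('top', [0.4994, 0.0271, 0.0453], [0.0012, 0.0009]), ('side', [0.4986, 0.0261, 0.0414], [0.0021, 0.0011])]
sleeve_a 6 [('top', [0.5038, 0.1202, 0.0332], [0.0018, 0.0028]), ('side', [0.5, 0.1189, 0.0417], [0.0008, 0.0022])]
sleeve_a 6 [('top', [0.3671, 0.4574, 0.001], [0.0009, 0.0006]), ('side', [0.3706, 0.4583, 0.0009], [0.0011, 0.0015])]
sleeve_a 6 [('top', [0.2959, 0.3018, 0.0005], [0.0008, 0.0006]), ('side', [0.2976, 0.3014, -0.0041], [0.0008, 0.0009])]
sleeve_a 6 [('top', [0.4789, 0.4744, -0.0002], [0.0009, 0.0003]), ('side', [0.4765, 0.4766, -0.0041], [0.0014, 0.002])]
sleeve_a 6 [('top', [0.5998, 0.1178, 0.0123], [0.0018, 0.0009]), ('side', [0.5946, 0.119, 0.0109], [0.0014, 0.0006])]
sleeve_a 3 [('side', [0.5916, 0.0225, 0.0108], [0.0008, 0.0008])]
board_top 6 [('top', [0.5233, -0.1674, 0.0133], [0.0009, 0.002]), ('side', [0.524, -0.1641, 0.0136], [0.0014, 0.001])]
41.2 [0.49888276 0.02750818 0.21532493]
```

View pics/g4.png

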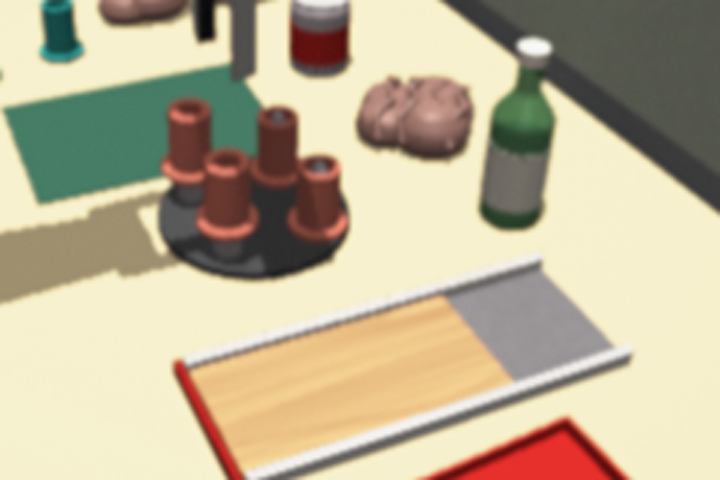

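Side crop: all four sleeves are on pins at once. The two near the robot, at (188,140) and (228,195), stand high on the shoulder with pin showing below. The two far ones, at (278,145) and (320,200), are home with the pin tips showing in their bores. The board is flush with its stop. A and D go to the tray, B and C to the board, starting with A to the tray.

>>> step_arm([
  [0.4,0,0,60,0],
  [0.4,0,0,100,0],
  [0.4,0,0,135,0],
  [0.4,0,0,135,0],
  [0.4,0,0,135,0],
  [-1,0,0,135,0],
  [-1,0,0,135,0],
  [-1,0,0,135,0],
  [-1,0,0,135,0],
  [-1,0,0,125,0],
  [-1,0,0,100,0],
  [-1,0,0,65,0],
  [-1,0,0,45,0],
  [-1,0,0,45,0],
])

```text
time: 42.95
tool_pos: [0.4999, 0.0274, 0.1723]
ee_rot: [-3.141, 0.004, -3.141]
wrist_force: [0.5, -0.3, -0.3]
width: 0.0415
```

>>> step_arm([
  [-1,-76,-371.5,0,0],
  [-1,-76,-371.5,0,0],
  [-1,-76,-371.5,0,0],
  [-1,-76,-371.5,0,0],
  [-1,-76,-371.5,0,0],
  [-1,-76,-371.5,0,0],
  [-1,-76,-371.5,0,0],
  [-1,-76,-371.5,0,0],
  [-1,-76,-371.5,40,0],
  [-1,-76,-371.5,80,0],
  [-1,-76,-371.5,110,0],
  [-1,-76,-371.5,120,0],
  [-1,-76,-371.5,125,0],
  [-1,-76,-371.5,126,0],
  [-1,-76,-371.5,126,0],
])

```text
time: 44.82
tool_pos: [0.5758, -0.3444, 0.0459]
ee_rot: [-3.14, 0.002, -3.141]
wrist_force: [0.3, 0.3, -0.8]
width: 0.0416
```

```bash
python3 -c "
from h import *
held();held()"
```

```text
t 44.825 tcp [ 0.5758 -0.3444  0.0459] [-3.140e+00  2.000e-03 -3.141e+00] w 0.0416 F [ 0.3  0.3 -0.8]
top 0.58 [ 0.575  -0.3427  0.0082] rel [-0.0008  0.0017 -0.0377]
side 0.89 [ 0.5759 -0.3426  0.003 ] rel [ 0.0001  0.0018 -0.0429]
t 45.025 tcp [ 0.5753 -0.3443  0.045 ] [-3.141e+00  1.000e-03 -3.141e+00] w 0.042 F [ 0.1  0.3 -1.3]
top 0.37 [ 0.5744 -0.3428  0.0093] rel [-0.0009  0.0015 -0.0357]
side 0.62 [ 0.5756 -0.3454  0.0024] rel [ 0.0003 -0.0011 -0.0426]
```

>>> step_arm([
  [-1,0,0,2,0],
  [-1,0,0,3.5,0],
  [-1,0,0,3.5,0],
])

```text
time: 45.6
tool_pos: [0.5751, -0.344, 0.0418]
ee_rot: [-3.141, 0.0, -3.141]
wrist_force: [-1.8, 0.9, 4.3]
width: 0.0419
```

>>> step_arm([
  [0.3,0,0,0,0],
  [0.4,0,0,0,0],
  [0.4,0,0,0,0],
  [0.4,0,0,-50,0],
  [0.4,0,0,-100,0],
  [0.4,0,0,-130,0],
  [0.4,72.5,464.5,-130,0],
  [0.4,72.5,464.5,-130,0],
  [0.4,72.5,464.5,-130,0],
  [0.4,72.5,464.5,-130,0],
  [0.4,72.5,464.5,-130,0],
  [0.4,72.5,464.5,-130,0],
  [0.4,72.5,464.5,-130,0],
  [0.4,72.5,464.5,-130,0],
  [0.4,72.5,464.5,-130,0],
  [0.4,72.5,464.5,-130,0],
])

```text
time: 47.6
tool_pos: [0.5025, 0.1199, 0.1707]
ee_rot: [-3.141, 0.0, -3.142]
wrist_force: [0.2, 0.6, -0.1]
width: 0.0657
```

>>> step_arm([
  [0.5,0,0,30,0],
  [0.5,0,0,60,0],
  [0.5,0,0,90,0],
  [0.5,0,0,90,0],
  [0.5,0,0,90,0],
  [-1,0,0,90,0],
  [-1,0,0,90,0],
  [-1,0,0,90,0],
  [-1,0,0,90,0],
  [-1,0,0,80,0],
  [-1,0,0,55,0],
  [-1,0,0,20,0],
  [-1,0,0,0,0],
  [-1,0,0,0,0],
])

```text
time: 49.35
tool_pos: [0.5034, 0.1207, 0.173]
ee_rot: [3.141, 0.004, -3.141]
wrist_force: [-0.8, -0.5, -2.2]
width: 0.0429
```

```bash
python3 -c "
from h import *
held();many(['sleeve_a'],1)"
```

```text
t 49.35 tcp [0.5034 0.1207 0.173 ] [ 3.141  0.004 -3.141] w 0.0429 F [-0.8 -0.5 -2.2]
side 0.84 [0.5019 0.1185 0.1287] rel [-0.0015 -0.0022 -0.0443]
sleeve_a 2 [('top', [0.2948, 0.3024, -0.0013], [0.0, 0.0]), ('side', [0.2949, 0.3012, -0.004], [0.0, 0.0])]
sleeve_a 1 [('top', [0.5878, 0.0197, 0.0093], [0.0, 0.0])]
sleeve_a 2 [('top', [0.4809, 0.475, 0.0004], [0.0, 0.0]), ('side', [0.4774, 0.4779, -0.003], [0.0, 0.0])]
sleeve_a 2 [('top', [0.3654, 0.46, 0.0], [0.0, 0.0]), ('side', [0.3701, 0.4582, -0.0016], [0.0, 0.0])]
sleeve_a 2 [('top', [0.5048, 0.1165, 0.1274], [0.0, 0.0]), ('side', [0.5004, 0.1165, 0.1327], [0.0, 0.0])]
sleeve_a 1 [('side', [0.5972, 0.1198, 0.0144], [0.0, 0.0])]
sleeve_a 1 [('side', [0.5773, -0.3449, 0.002], [0.0, 0.0])]
```

>>> step_arm([
  [-1,19.5,-466.5,0,0],
  [-1,19.5,-466.5,0,0],
  [-1,19.5,-466.5,0,0],
  [-1,19.5,-466.5,0,0],
  [-1,19.5,-466.5,0,0],
  [-1,19.5,-466.5,0,0],
  [-1,19.5,-466.5,0,0],
  [-1,19.5,-466.5,0,0],
  [-1,19.5,-466.5,0,0],
  [-1,19.5,-466.5,0,0],
  [-1,19.5,-466.5,40,0],
  [-1,19.5,-466.5,80,0],
  [-1,19.5,-466.5,110,0],
  [-1,19.5,-466.5,120,0],
  [-1,19.5,-466.5,125,0],
  [-1,19.5,-466.5,127,0],
  [-1,19.5,-466.5,129,0],
  [-1,19.5,-466.5,129,0],
])

```text
time: 52.0
tool_pos: [0.4833, -0.3463, 0.0425]
ee_rot: [-3.141, 0.001, -3.141]
wrist_force: [-1.0, 0.6, -2.0]
width: 0.0433
```

>>> step_arm([
  [-1,0,0,1,0],
  [-1,0,0,2,0],
  [-1,0,0,2,0],
])

```text
time: 52.38
tool_pos: [0.4832, -0.3464, 0.042]
ee_rot: [-3.141, 0.001, -3.141]
wrist_force: [-2.0, 1.4, 6.5]
width: 0.0433
```

```bash
python3 -c "
from h import *
held();held()"
```

```text
t 52.375 tcp [ 0.4832 -0.3464  0.042 ] [-3.141e+00  1.000e-03 -3.141e+00] w 0.0433 F [-2.   1.4  6.5]
top 0.62 [ 0.4843 -0.3472  0.0049] rel [ 0.0011 -0.0008 -0.0371]
side 0.6 [ 0.4815 -0.3484  0.0027] rel [-0.0017 -0.002  -0.0393]
t 52.575 tcp [ 0.4833 -0.3463  0.0419] [-3.141e+00  1.000e-03 -3.141e+00] w 0.0428 F [-2.6  1.9  6.5]
top 0.49 [ 0.4877 -0.3446  0.0014] rel [ 0.0044  0.0017 -0.0405]
```

>>> step_arm([
  [0.3,0,0,0,0],
  [0.4,0,0,0,0],
  [0.5,0,0,0,0],
  [0.5,0,0,-50,0],
  [0.5,0,0,-100,0],
  [0.5,0,0,-130,0],
  [0.5,-107,368.5,-130,0],
  [0.5,-107,368.5,-130,0],
  [0.5,-107,368.5,-130,0],
  [0.5,-107,368.5,-130,0],
  [0.5,-107,368.5,-130,0],
  [0.5,-107,368.5,-130,0],
  [0.5,-107,368.5,-130,0],
  [0.5,-107,368.5,-130,0],
  [0.5,-107,368.5,-130,0],
])

```text
time: 54.65
tool_pos: [0.5897, 0.0209, 0.1697]
ee_rot: [-3.141, -0.0, 3.14]
wrist_force: [-0.5, -0.6, 0.6]
width: 0.0708
```

>>> step_arm([
  [0.5,0,0,30,0],
  [0.5,0,0,60,0],
  [0.5,0,0,95,0],
  [0.5,0,0,121.5,0],
  [0.5,0,0,121.5,0],
  [0.5,0,0,121.5,0],
  [-1,0,0,121.5,0],
  [-1,0,0,121.5,0],
  [-1,0,0,121.5,0],
  [-1,0,0,121.5,0],
  [-1,0,0,115,0],
  [-1,0,0,100,0],
  [-1,0,0,80,0],
  [-1,0,0,55,0],
  [-1,0,0,20,0],
  [-1,0,0,0,0],
  [-1,0,0,0,0],
])

```text
time: 56.78
tool_pos: [0.5907, 0.0217, 0.172]
ee_rot: [-3.14, 0.004, 3.141]
wrist_force: [-0.2, 0.4, -1.5]
width: 0.0413
```

```bash
python3 -c "
from h import *
held();many(['sleeve_a','board_top'],2)"
```

```text
t 56.775 tcp [0.5907 0.0217 0.172 ] [-3.14   0.004  3.141] w 0.0413 F [-0.2  0.4 -1.5]
top 0.53 [0.5863 0.0214 0.1342] rel [-0.0044 -0.0003 -0.0378]
side 0.9 [0.5887 0.0212 0.1308] rel [-0.002  -0.0005 -0.0412]
sleeve_a 4 [('top', [0.5774, -0.3432, 0.0066], [0.0025, 0.001]), ('side', [0.5745, -0.3458, -0.0005], [0.0003, 0.0])]
sleeve_a 4 [('top', [0.4846, -0.3464, 0.0025], [0.0024, 0.0012]), ('side', [0.4836, -0.348, 0.0028], [0.0015, 0.0007])]
sleeve_a 4 [('top', [0.6014, 0.1178, 0.0134], [0.0025, 0.0007]), ('side', [0.5928, 0.1196, 0.0106], [0.0013, 0.0013])]
sleeve_a 4 [('top', [0.2972, 0.3034, 0.0026], [0.0006, 0.0013]), ('side', [0.2956, 0.301, -0.004], [0.0006, 0.0005])]
sleeve_a 4 [('top', [0.4808, 0.4738, 0.0004], [0.0003, 0.0003]), ('side', [0.4788, 0.4768, -0.0028], [0.001, 0.0008])]
sleeve_a 4 [('top', [0.5872, 0.022, 0.1299], [0.001, 0.0021]), ('side', [0.5886, 0.0197, 0.1314], [0.0011, 0.0009])]
sleeve_a 4 [('top', [0.3671, 0.46, 0.0016], [0.0011, 0.0009]), ('side', [0.3706, 0.4597, 0.0008], [0.0005, 0.0008])]
board_top 4 [('top', [0.5227, -0.1696, 0.0126], [0.0, 0.0004]), ('side', [0.5238, -0.1657, 0.0157], [0.0008, 0.0004])]
```

>>> step_arm([
  [-1,15,-190.5,0,0],
  [-1,15,-190.5,0,0],
  [-1,15,-190.5,0,0],
  [-1,15,-190.5,0,0],
  [-1,15,-190.5,0,0],
  [-1,15,-190.5,0,0],
  [-1,15,-190.5,40,0],
  [-1,15,-190.5,80,0],
  [-1,15,-190.5,105,0],
  [-1,15,-190.5,113,0],
  [-1,15,-190.5,117,0],
  [-1,15,-190.5,118,0],
  [-1,15,-190.5,119,0],
  [-1,15,-190.5,119,0],
])

```text
time: 59.32
tool_pos: [0.5753, -0.1681, 0.0515]
ee_rot: [-3.141, 0.001, -3.141]
wrist_force: [-0.2, 0.5, -0.3]
width: 0.0412
```

>>> step_arm([
  [-1,0,0,1,0],
  [-1,0,0,2,0],
  [-1,0,0,2,0],
])

```text
time: 59.7
tool_pos: [0.5755, -0.1682, 0.05]
ee_rot: [-3.141, 0.002, -3.141]
wrist_force: [-0.7, 0.2, 5.0]
width: 0.0413
```

>>> step_arm([
  [0.3,0,0,0,0],
  [0.4,0,0,0,0],
  [0.5,0,0,0,0],
  [0.5,0,0,-50,0],
  [0.5,0,0,-100,0],
  [0.5,0,0,-121,0],
  [0.5,-21.5,286.5,-121,0],
  [0.5,-21.5,286.5,-121,0],
  [0.5,-21.5,286.5,-121,0],
  [0.5,-21.5,286.5,-121,0],
  [0.5,-21.5,286.5,-121,0],
  [0.5,-21.5,286.5,-121,0],
  [0.5,-21.5,286.5,-121,0],
])

```text
time: 61.32
tool_pos: [0.5963, 0.1179, 0.1695]
ee_rot: [-3.141, -0.0, -3.141]
wrist_force: [-0.6, -0.7, 0.1]
width: 0.0704
```

>>> step_arm([
  [0.5,0,0,30,0],
  [0.5,0,0,60,0],
  [0.5,0,0,95,0],
  [0.5,0,0,121.5,0],
  [0.5,0,0,121.5,0],
  [0.5,0,0,121.5,0],
  [-1,0,0,121.5,0],
  [-1,0,0,121.5,0],
  [-1,0,0,121.5,0],
  [-1,0,0,121.5,0],
  [-1,0,0,115,0],
  [-1,0,0,100,0],
  [-1,0,0,80,0],
  [-1,0,0,55,0],
  [-1,0,0,20,0],
  [-1,0,0,0,0],
  [-1,0,0,0,0],
])

```text
time: 63.45
tool_pos: [0.5978, 0.1187, 0.1732]
ee_rot: [3.141, 0.006, -3.141]
wrist_force: [0.2, -0.3, -1.3]
width: 0.043
```

```bash
python3 -c "
from h import *
held();many(['sleeve_a','board_top'],1)"
```

```text
t 63.45 tcp [0.5978 0.1187 0.1732] [ 3.141  0.006 -3.141] w 0.043 F [ 0.2 -0.3 -1.3]
top 0.71 [0.5992 0.1166 0.1373] rel [ 0.0014 -0.0021 -0.0359]
side 0.8 [0.5923 0.1179 0.1325] rel [-0.0055 -0.0008 -0.0407]
sleeve_a 2 [('top', [0.5741, -0.3466, 0.0073], [0.0, 0.0]), ('side', [0.5768, -0.3441, -0.0015], [0.0, 0.0])]
sleeve_a 2 [('top', [0.3622, 0.4601, 0.0022], [0.0, 0.0]), ('side', [0.3717, 0.4615, 0.0019], [0.0, 0.0])]
sleeve_a 2 [('top', [0.4787, 0.4752, -0.001], [0.0, 0.0]), ('side', [0.4773, 0.4795, -0.0023], [0.0, 0.0])]
sleeve_a 2 [('top', [0.2932, 0.3022, -0.0006], [0.0, 0.0]), ('side', [0.2953, 0.3045, -0.0057], [0.0, 0.0])]
sleeve_a 2 [('top', [0.4859, -0.3464, 0.0008], [0.0, 0.0]), ('side', [0.4813, -0.3492, 0.0071], [0.0, 0.0])]
sleeve_a 2 [('top', [0.5717, -0.1695, 0.0118], [0.0, 0.0]), ('side', [0.5748, -0.1698, 0.0123], [0.0, 0.0])]
sleeve_a 2 [('top', [0.5992, 0.1177, 0.1295], [0.0, 0.0]), ('side', [0.5934, 0.1174, 0.1314], [0.0, 0.0])]
board_top 2 [('top', [0.5202, -0.1685, 0.0145], [0.0, 0.0]), ('side', [0.5244, -0.1642, 0.0146], [0.0, 0.0])]
board_top 1 [('side', [0.7447, 0.3153, 0.0016], [0.0, 0.0])]
```

>>> step_arm([
  [-1,121.5,-285.5,0,0],
  [-1,121.5,-285.5,0,0],
  [-1,121.5,-285.5,0,0],
  [-1,121.5,-285.5,0,0],
  [-1,121.5,-285.5,0,0],
  [-1,121.5,-285.5,0,0],
  [-1,121.5,-285.5,0,0],
  [-1,121.5,-285.5,0,0],
  [-1,121.5,-285.5,40,0],
  [-1,121.5,-285.5,80,0],
  [-1,121.5,-285.5,105,0],
  [-1,121.5,-285.5,113,0],
  [-1,121.5,-285.5,117,0],
  [-1,121.5,-285.5,118,0],
  [-1,121.5,-285.5,119,0],
  [-1,121.5,-285.5,119,0],
  [-1,121.5,-285.5,120.5,0],
  [-1,121.5,-285.5,120.5,0],
])

```text
time: 66.2
tool_pos: [0.4754, -0.1673, 0.05]
ee_rot: [-3.141, 0.001, -3.141]
wrist_force: [0.3, -0.5, 3.0]
width: 0.0433
```

Contact (3 N). I release, lift clear and check the result.

>>> step_arm([
  [0.3,0,0,0,0],
  [0.4,0,0,0,0],
  [0.5,0,0,0,0],
  [0.5,0,0,-50,0],
  [0.5,0,0,-100,0],
  [0.5,0,0,-150,0],
  [0.5,150,150,-170,0],
  [0.5,150,250,-170,0],
  [0.5,150,250,-170,0],
  [0.5,150,250,-170,0],
  [0.5,150,250,-170,0],
  [0.5,150,250,-170,0],
  [0.5,150,250,-170,0],
])

```text
time: 67.82
tool_pos: [0.325, 0.0827, 0.2192]
ee_rot: [-3.141, 0.0, -3.141]
wrist_force: [0.4, 0.3, -0.1]
width: 0.0702
```

```bash
python3 -c "
from h import *
many(['sleeve_a','board_top','runner','bottle','brain','paint_can'],2)
x=snap('side')['pixels'][200:380,280:500,::-1]; y=snap('top')['pixels'][110:270,340:500,::-1]
x=cv2.resize(x,(440,360),interpolation=cv2.INTER_CUBIC);y=cv2.resize(y,(360,360),interpolation=cv2.INTER_CUBIC)
cv2.imwrite('pics/end.png',np.hstack([x,y]));o=robot.get_obs();print(o['time'],o['tool_pos'],o['wrist_force'])"
```

```text
sleeve_a 4 [('top', [0.3662, 0.4576, 0.0001], [0.0013, 0.0001]), ('side', [0.3692, 0.459, -0.0001], [0.0002, 0.0022])]
sleeve_a 4 [('top', [0.4799, 0.473, 0.001], [0.0003, 0.0007]), ('side', [0.4768, 0.4779, -0.0031], [0.0, 0.0015])]
sleeve_a 3 [('top', [0.477, -0.1664, 0.0133], [0.0005, 0.0018]), ('side', [0.4706, -0.1668, 0.0126], [0.0, 0.0])]
sleeve_a 3 [('top', [0.4845, -0.346, 0.0019], [0.0, 0.0]), ('side', [0.4791, -0.3476, 0.0017], [0.0019, 0.001])]
sleeve_a 4 [('top', [0.2968, 0.3032, -0.001], [0.0001, 0.0005]), ('side', [0.2957, 0.3032, -0.0048], [0.0013, 0.0005])]
sleeve_a 4 [('top', [0.5742, -0.3428, 0.006], [0.002, 0.0005]), ('side', [0.5748, -0.3458, 0.0001], [0.002, 0.0001])]
sleeve_a 3 [('top', [0.573, -0.1705, 0.0128], [0.0009, 0.0016]), ('side', [0.5747, -0.1721, 0.0113], [0.0, 0.0])]
board_top 4 [('top', [0.523, -0.1676, 0.0131], [0.0004, 0.0013]), ('side', [0.5247, -0.1659, 0.015], [0.0008, 0.0018])]
runner 4 [('top', [0.523, -0.1678, 0.0023], [0.0001, 0.0008]), ('side', [0.5249, -0.1716, -0.0006], [0.0004, 0.0])]
bottle 4 [('top', [0.7796, -0.03, -0.0014], [0.0006, 0.0012]), ('side', [0.7778, -0.029, 0.0017], [0.0012, 0.0004])]
brain 4 [('top', [0.78, 0.1322, 0.0042], [0.001, 0.0002]), ('side', [0.7735, 0.1351, -0.0004], [0.0006, 0.0011])]
paint_can 4 [('top', [0.7438, 0.311, 0.0006], [0.0015, 0.0001]), ('side', [0.7468, 0.316, 0.0002], [0.0004, 0.0006])]
69.325 [0.32484573 0.08297971 0.21929285] [-0.01493474  0.09309503  0.37223065]
```

View pics/end.png

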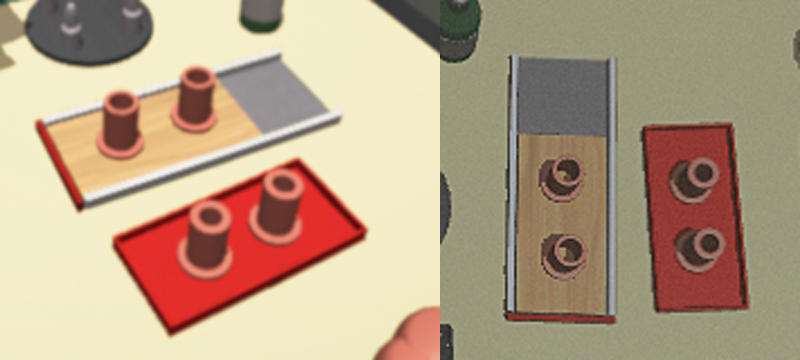

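The picture shows two sleeves upright on the board, at (120,125) and (194,98), and two upright in the tray, at (205,238) and (279,205). The board touches its stop and the gauge is empty. I'm handing in.

```bash
python3 -c "
from bench import robot
print(robot.close_job())"
```

```text
the job is handed in; nothing more can be done
None
```

The job is done and handed in at about 69 s of the 210 s allowed.

- **Board:** I dragged it to its red stop first, then dragged a little further under more pressure to be sure; the fingers just slid on it.
- **Gauge:** All four pink sleeves sat on the pins at once. Two went fully home (underside at about 12 mm) and two stopped on the shoulder (about 44 mm). One of the sleeves had been knocked about 5 cm earlier, so I found it again before picking it up.
- **Sorting:** The two that went home stand upright on the drying board, and the two tight ones stand upright in the red tray.

**Last checks:** The networks put the board and runner centres within 1 mm of each other along the rails, and the picture shows the board touching its stop. The bottle, brain model and paint can had not moved beyond measuring noise. No check failed; the two cameras differed by up to 6 mm on single points (9 mm once, mid-run), which made no difference to the result. The largest wrist force I read was about 8 N.

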